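Set out the crush guide at the can drop-off

ROBOT

A 7-joint arm with a two-finger parallel gripper is mounted at the origin on the work surface. World frame = base frame: x ahead of the robot, y to its left, z up, the work surface at z = 0. Lengths are in m, angles in rad, forces in N, time in s.
With the tool pointing down it reaches from about 0.35 to 0.9 m from the base axis. Payload 19.9 kg.
Tool frame: the origin (TCP) lies at the very end of the fingers, on their centre line; the grasp point (between the pads) lies 19 mm behind it; z points along the fingers, x is the direction in which the jaws open and shut, and the axes are right-handed (so a half turn about z gives the same grasp; the last joint's range is limited). The gripper opens to 94 mm and grips with 3 to 60 N. Pads are 16 mm wide; open, the fingers measure 119 mm over their backs; the gripper's body (75 mm by 177 mm) begins 78 mm behind the grasp point.
Start: joints at [-1.357, 0.417, -0.01, 1.614, 0.005, 1.111, -0.053], TCP at [0.158, 0.605, 0.179] pointing down, gripper open.
Joint ranges: [-2.81, 2.81], [-0.39, 2.02], [-1.27, 1.25], [0.06, 2.57], [-1.19, 4.33], [0.19, 2], [-2.82, 2.82]. Speed limits (rad/s): [1.89, 1.89, 2.39, 2.39, 3.01, 3.01, 3.01].

INTERFACE

Orientations are given as a unit quaternion [x, y, z, w].
In Python, from cell import state, capture, calibration, job_done, find_in, place_of gives the robot as it stands.
- The arm moves only by the shell command python3 -m jog 'ROWS' [OPENING] [FORCE]. ROWS is JSON, a list of rows, each an object with "linear": the shift along the tool's x, y, z in cm, a list of three; "yaw": the turn about the tool's z in rad. A call has 1 to 10 rows; each row shifts and turns the commanded pose from where the row before left it, along the tool's axes as they then stand; what a row does not reach is not made up. A row lasts 1/8 s, in which the tool goes at most 62.5 mm and 10.7 degrees, less where a joint would pass 70% of its speed; a pose out of reach is approached as far as the arm can. A call is refused whole if a number of a shift passes 6.25 or a number of a turn 0.188, either way. A call with a gripper value outside its range is refused whole. OPENING is the gripper's target within -1 to 1 (shut at 1, half-way at 0, fully open at -1), set as the call begins (- or left out, the last holds). The fingers move at their own pace and stop on an object; FORCE is the grip in N (left out, the last holds). Time passes only in rows, so rows that do not move let the fingers close. It gives the time, the measured TCP pose, the force and the opening at its end, in the units of the state.
- state(): the state, without advancing time (a new reading comes with each control period).
- capture(name): name is "side" or "top"; returns the picture (480x640x3 uint8, red, green, blue); there is no depth.
- calibration(name): a dict with "intrinsics" (3x3 intrinsics, pixels), "R" (3x3) and "t" (3): a world point X has camera coordinates R X + t. Camera axes: x right, y down, z forward; pixel columns grow to the right and rows downward; lengths in m; the calibration is good to about 2 mm. A picture is of the moment at which its call begins. calibration takes no time and is no camera call.
- job_done(): hands the job in, once; it reports no verdict.
Trained networks look in the newest picture that a camera, given by its name, has taken for a name from the list of things; names that differ only in an ending like _2 or _b are one class to them, and where a whole thing is asked for, a point or a joint stands for the part that bears it (a point fixed in the world has none). Each returns a list of dicts, best first, with "score" (0 to 1); they miss things now and then, are a little off and sometimes report something else, mostly with a low value. They report only what shows in the picture. A call takes as long as a camera call. They do not tell look-alikes from the thing itself.
- find_in(camera, label): "rect" ([centre column, centre row, width, height] as shares, 0 to 1, of the picture: columns of its width, rows of its height, round what is visible of it).
- place_of(camera, label): "position" ([column, row] as shares, 0 to 1, of the picture: columns of its width, rows of its height: a listed point, or the origin of a listed thing).
The state is a dict: "t": time; "qpos": joint angles; "joint_vel": joint speeds; "effort": joint torques, N m; "eef_pos": TCP position; "ee_rot": TCP orientation; "contact_force": force on the tool from outside, world axes, zero at the start; "ft_torque": the same for the moment, N m; "grip_width": finger opening in m.
Only numpy, scipy, OpenCV 4.12 (cv2) and the standard library are available. Lean on these libraries where they do the work, as an engineer would, in place of code of your own. Each camera call takes 0.05 s, during which the arm holds its last target.

TASK

Set out the sample row that shows people how to crush their cans: stand the wooden block in front of the yellow tub (on the robot's side), centred on the tub with its long side parallel to the tub's long side and about 5 cm of clear bench between them, and lay the can that is crushed flat on the middle of the block. Stand the tall, hardly crushed can to the left of the block and the half-crushed can to its right (left and right as the robot sees them facing the tub), each upright, centred on that end of the block and about 3 cm clear of it. Leave everything else where it lies.

Things in the scene. Friction and masses are not known exactly. Their poses are not given: they have to be found in the camera images.
- tub: Open yellow plastic tub full of crushed cans, too heavy to move: 180 (its x) x 280 (its y, the long side) x 90 mm high. Origin: centre of its underside, on the bench. Its -x side is its front and faces the robot, its +y points to the robot's left, z up; it may stand up to 0.2 rad askew.
- block: Plain pale wooden block, loose, 60 (x) x 90 (y, the long side) x 42 mm high, about 0.12 kg. Origin: centre of its underside. Its two ends are the faces across y. z up.
- flat_can: Bare metal drink can crushed end-on right down to a round puck: 56 mm diameter, 20 mm high, about 25 g, lying flat. Origin: centre of its underside; z is its axis, up.
- half_can: Bare metal drink can crushed end-on to about half height with many concertina folds: 53 mm diameter, 55 mm high, standing upright, about 25 g. Origin: centre of its underside; z is its axis, up.
- tall_can: Bare metal slim drink can, hardly crushed, one crease round it 30 mm up: 53 mm diameter (47 mm at the very top), 105 mm high, standing upright, about 25 g. Origin: centre of its underside; z is its axis, up.
- bowl: Small stainless bowl, 100 mm across, 40 mm high; a bystander, not to be moved. Origin: centre of its underside.
- squashed_can_a: Can squashed sideways, lying flat: 94 (x) x 72 (y) x 18 mm high, oblong from above; a bystander, not to be moved. Origin: centre of its underside.
- squashed_can_b: A second can squashed sideways, the same as the other; a bystander, not to be moved. Origin: centre of its underside.
- jar: Closed glass jar with a steel lid, 60 mm diameter, 85 mm high; a bystander, not to be moved. Origin: centre of its underside.
- brush: Flat paintbrush with a wooden handle, 160 mm long, lying crosswise on the bench to the robot's right; a bystander, not to be moved. Origin: underside, near its middle; x along the brush.
Mind the look-alikes: they are no part of the job. Leave any green or orange look-alike of the half_can alone.

How it is judged:
By the outcome, as a careful person would: the job done as asked, in the order asked, and still so for the second after the job is handed in, with the robot touching nothing.
It also fails if it takes over 112 s, if anything falls off the work surface, if the arm or the gripper's body presses on something with over 40 N, if the wrist force passes 120 N, or if a joint passes its speed limit or range.

## Working session

There is one attempt and no reset: what is moved stays moved. The work goes in short steps, Python scripts to look and compute and a shell command to move; the robot and the scene stay as the last step left them, time stands still between calls to the robot, and variables do not carry over. Pictures are saved under pics/ and viewed, and the job is handed in when it is done.

```bash
ls; mkdir -p pics; python3 - <<'E'
from cell import *
import cv2
for n in("side","top"):
    im=capture(n); cv2.imwrite(f"pics/{n}0.png",im[:,:,::-1])
    c=calibration(n); print(n,c)
    for l in ["tub","block","flat_can","half_can","tall_can","bowl","squashed_can_a","jar","brush"]:
        for a in place_of(n,l)[:4]: print(l,round(a['score'],2),[round(a['position'][0]*640),round(a['position'][1]*480)])
print(state())
E
```

```text
pics
side {'intrinsics': array([[544.13077459,   0.        , 311.67566386],
       [  0.        , 544.13077459, 240.6134837 ],
       [  0.        ,   0.        ,   1.        ]]), 'R': array([[ 0.72718455, -0.68643069,  0.00394194],
       [-0.40734566, -0.43613799, -0.80240462],
       [ 0.55251438,  0.58189051, -0.59676737]]), 't': array([-0.39088216,  0.2322654 ,  0.90459661])}
tub 0.57 [355, 200]
block 0.79 [426, 374]
flat_can 0.8 [278, 263]
half_can 0.92 [177, 247]
half_can 0.77 [241, 237]
half_can 0.59 [219, 265]
tall_can 0.66 [373, 333]
bowl 0.57 [306, 292]
bowl 0.18 [376, 331]
squashed_can_a 0.93 [179, 200]
squashed_can_a 0.9 [229, 180]
squashed_can_a 0.49 [429, 374]
jar 0.69 [208, 214]
brush 0.88 [475, 327]
brush 0.47 [230, 185]
top {'intrinsics': array([[599.85138433,   0.        , 317.38928694],
       [  0.        , 599.85138433, 239.67108549],
       [  0.        ,   0.        ,   1.        ]]), 'R': array([[ 1.74571234e-02, -9.99844315e-01,  2.56802679e-03],
       [-9.93606005e-01, -1.76346277e-02, -1.11517380e-01],
       [ 1.11545304e-01, -6.04834188e-04, -9.93759166
[... 366 characters left out ...]
 216]
{'t': 1.0, 'qpos': array([-1.35747254,  0.41742062, -0.01026273,  1.61362836,  0.00470991,
        1.11071555, -0.05301127]), 'joint_vel': array([-0.00034401,  0.00075588,  0.00129958,  0.00038869, -0.00112613,
        0.00072662,  0.00084667]), 'effort': array([ 1.45158683e-03, -8.51020932e+01,  6.38810489e-01, -4.26272678e+01,
       -4.87912749e-02,  1.36507701e-02, -3.01099242e-06]), 'eef_pos': array([0.15756067, 0.60476578, 0.17930045]), 'ee_rot': array([ 7.91236816e-01,  6.11509848e-01, -3.67349529e-05,  7.08025168e-05]), 'contact_force': array([-0.21237594,  0.21066163,  0.40883191]), 'ft_torque': array([ 0.01463455,  0.0249246 , -0.00051883]), 'grip_width': 0.09407853394266234}
```

View pics/top0.png

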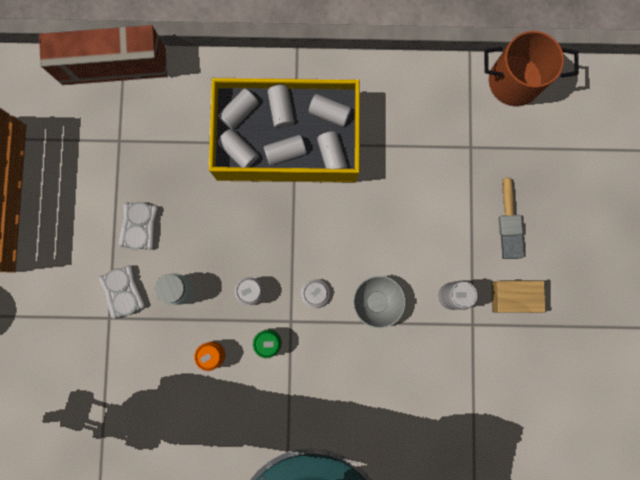

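View pics/side0.png

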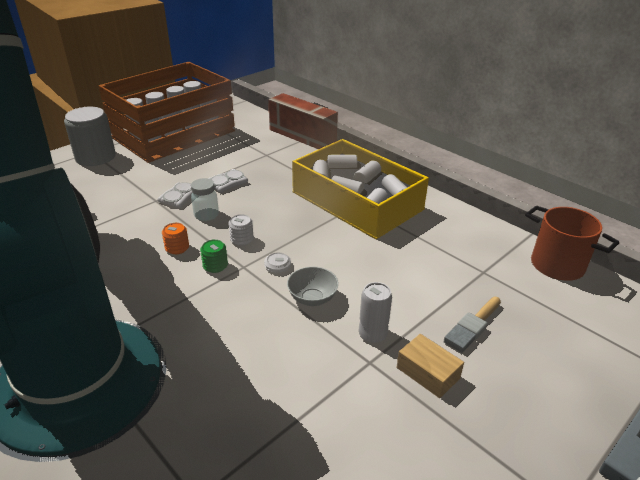

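Top view: tub at (285,130), block at (519,296), tall can about (460,295), flat (316,293), bare half can (248,291). The green (267,344) and orange (209,356) cans are look-alikes. Next I zoom in to get corners.

```bash
python3 - <<'E'
import cv2,numpy as np
t=cv2.imread("pics/top0.png"); s=cv2.imread("pics/side0.png")
def z(im,x,y,w,h,k): return cv2.resize(im[y:y+h,x:x+w],None,fx=k,fy=k,interpolation=cv2.INTER_CUBIC)
a=z(t,430,260,130,70,6); cv2.imwrite("pics/z_block.png",a)
a=z(t,200,70,170,120,4); cv2.imwrite("pics/z_tub.png",a)
a=z(t,220,265,120,60,6); cv2.imwrite("pics/z_cans.png",a)
a=z(s,340,270,140,130,4); cv2.imwrite("pics/z_sblock.png",a)
a=z(s,280,135,160,110,4); cv2.imwrite("pics/z_stub.png",a)
a=z(s,200,200,110,90,6); cv2.imwrite("pics/z_scans.png",a)
E
```

```text
(no output)
```

View pics/z_block.png

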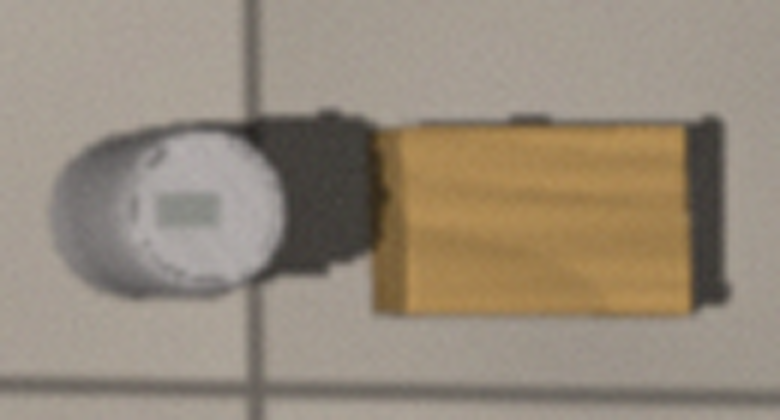

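View pics/z_tub.png

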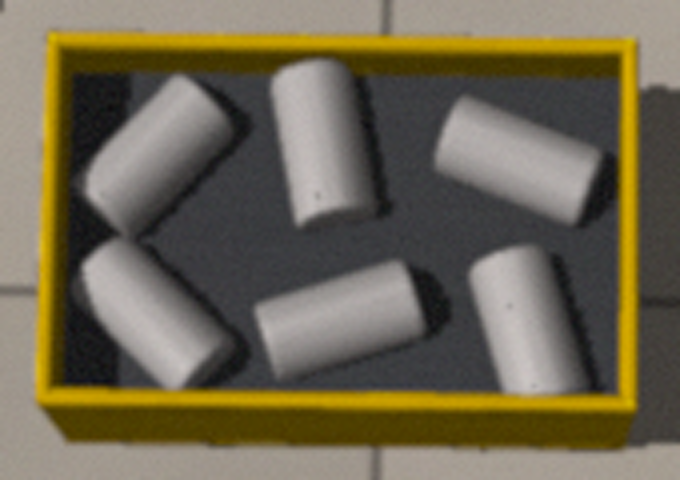

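View pics/z_cans.png

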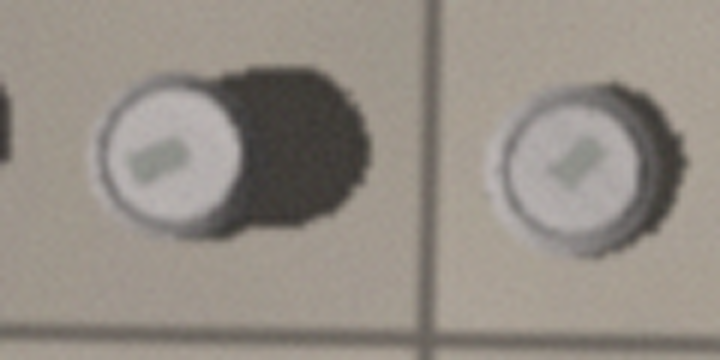

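View pics/z_sblock.png

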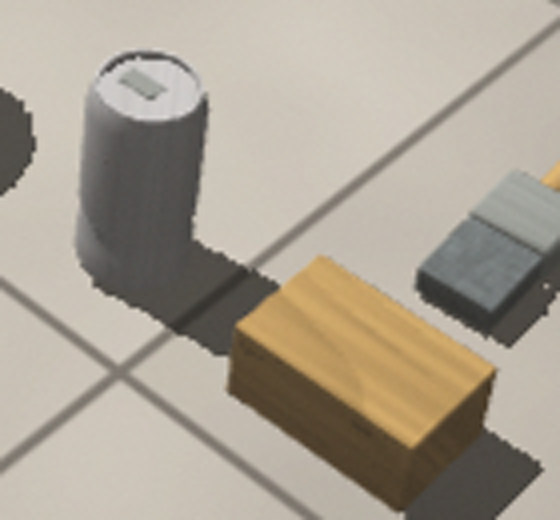

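View pics/z_stub.png

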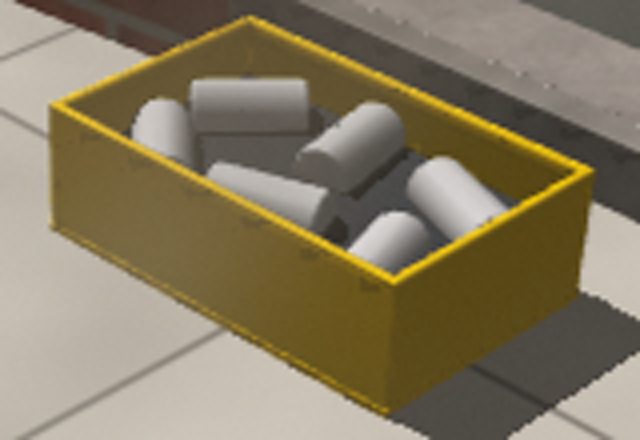

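View pics/z_scans.png

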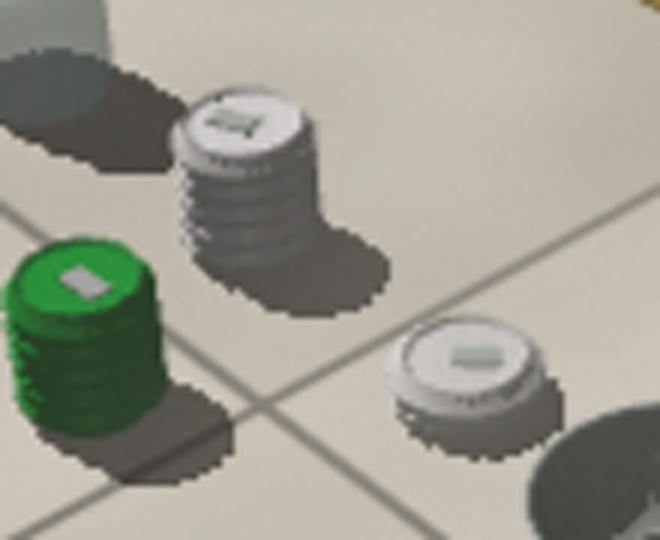

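```bash
cat > h.py <<'E'
import numpy as np,cv2
from cell import *
C={n:calibration(n) for n in("side","top")}
P={n:c['intrinsics']@np.c_[c['R'],c['t']] for n,c in C.items()}
def tri(top,side):
    X=cv2.triangulatePoints(P['top'],P['side'],np.array(top,float).reshape(2,1),np.array(side,float).reshape(2,1))[:,0]
    return X[:3]/X[3]
def ray(n,px,z):
    c=C[n]; d=c['R'].T@np.linalg.inv(c['intrinsics'])@[px[0],px[1],1]; o=-c['R'].T@c['t']
    return o+d*(z-o[2])/d[2]
def proj(n,X):
    p=P[n]@np.r_[X,1]; return p[:2]/p[2]
def uz(p,off,k): return (np.array(p)+.5)/k-.5+np.array(off)
E
python3 - <<'E'
from h import *
np.set_printoptions(precision=4,suppress=True)
ot=(430,260);os_=(340,270)
B=[tri(uz(a,ot,6),uz(b,os_,4)) for a,b in [((403,125),(322,257)),((686,125),(495,372)),((692,314),(412,447)),((405,314),(235,327))]]
B=np.array(B);print("block LF RF RN LN\n",B,B.mean(0))
Bz=np.array([ray('top',uz(a,ot,6),.042) for a in [(403,125),(686,125),(692,314),(405,314)]]);print(Bz,Bz.mean(0))
ot2=(200,70);os2=(280,135)
T=[(50,35),(635,40),(635,408),(38,402)];S=[(250,16),(593,172),(393,283),(50,103)]
T3=np.array([tri(uz(a,ot2,4),uz(b,os2,4)) for a,b in zip(T,S)]);print("tub\n",T3,T3.mean(0))
Tz=np.array([ray('top',uz(a,ot2,4),.09) for a in T]);print(Tz,Tz.mean(0))
Tz=np.array([ray('side',uz(a,os2,4),.09) for a in S]);print(Tz,Tz.mean(0))
print('bottom near top',[ray('top',uz(a,ot2,4),0) for a in [(68,440),(632,447)]])
print('bottom near side',[ray('side',uz(a,os2,4),0) for a in [(53,227),(390,413)]])
print('bridge')
for n,a,b in [("tall",uz((208,210),ot,6),uz((148,87),os_,4)),("half",uz((172,153),(220,265),6),uz((245,125),(200,200),6)),("flat",uz((572,167),(220,265),6),uz((470,355),(200,200),6))]:
    X=tri(a,b);print(n,X,[ray('top',a,z) for z in ({'tall':.105,'half':.055,'flat':.02}[n],)])
# others
for n,px in [("bowl",(379,301)),("brushend",(513,258)),("jar",(171,289)),("green",(267,344)),("orange",(209,356))]: print(n,ray('top',px,.04))
E
```

```text
block LF RF RN LN
 [[ 0.4695 -0.3459  0.0386]
 [ 0.4703 -0.4346  0.0393]
 [ 0.4114 -0.4346  0.0418]
 [ 0.4102 -0.3457  0.0391]] [ 0.4404 -0.3902  0.0397]
[[ 0.4698 -0.3453  0.042 ]
 [ 0.4714 -0.4348  0.042 ]
 [ 0.4121 -0.4353  0.042 ]
 [ 0.4105 -0.345   0.042 ]] [ 0.4409 -0.3901  0.042 ]
tub
 [[ 0.8379  0.2005  0.0895]
 [ 0.8415 -0.0754  0.0873]
 [ 0.6634 -0.0766  0.0894]
 [ 0.6612  0.1994  0.0903]] [0.751  0.062  0.0891]
[[ 0.8384  0.1998  0.09  ]
 [ 0.8411 -0.0759  0.09  ]
 [ 0.6643 -0.0776  0.09  ]
 [ 0.6621  0.1988  0.09  ]] [0.7515 0.0613 0.09  ]
[[ 0.8361  0.2003  0.09  ]
 [ 0.8362 -0.0775  0.09  ]
 [ 0.661  -0.0764  0.09  ]
 [ 0.6605  0.2006  0.09  ]] [0.7485 0.0618 0.09  ]
bottom near top [array([0.6635, 0.1998, 0.    ]), array([ 0.6651, -0.0824,  0.    ])]
bottom near side [array([0.6623, 0.202 , 0.    ]), array([ 0.668 , -0.0771,  0.    ])]
bridge
tall [ 0.4395 -0.2673  0.1038] [array([ 0.4404, -0.2679,  0.105 ])]
half [0.4422 0.1245 0.0524] [array([0.4429, 0.1236, 0.055 ])]
flat [ 0.4411 -0.0005  0.0187] [array([ 0.4416, -0.001 ,  0.02  ])]
bowl [ 0.4271 -0.1225  0.04  ]
brushend [ 0.5132 -0.3776  0.04  ]
jar [0.4428 0.2716 0.04  ]
green [0.3432 0.0871 0.04  ]
orange [0.3192 0.195  0.04  ]
```

```bash
python3 -m jog '[{"linear":[0,0,0],"yaw":0.186},{"linear":[0,0,0],"yaw":0.186},{"linear":[0,0,0],"yaw":0.186},{"linear":[0,0,0],"yaw":0.186},{"linear":[0,0,0],"yaw":0.186},{"linear":[0,0,0],"yaw":0.186},{"linear":[0,0,0],"yaw":0.186}]' -1 10
```

```text
t: 1.88
eef_pos: [0.1575, 0.6048, 0.1793]
ee_rot: [1.0, 0.004, -0.0, 0.0]
contact_force: [-0.2, -0.2, -0.2]
grip_width: 0.0936
```

```bash
python3 -m jog '[{"linear":[4,3,0],"yaw":0},{"linear":[4,4.5,0],"yaw":0},{"linear":[4,5,0],"yaw":0},{"linear":[4,5,0],"yaw":0},{"linear":[4,5,0],"yaw":0},{"linear":[4,5,0],"yaw":0},{"linear":[3.7,5,0],"yaw":0},{"linear":[0,5,0],"yaw":0},{"linear":[0,5,0],"yaw":0},{"linear":[0,5,0],"yaw":0}]'
python3 -m jog '[{"linear":[0,5,0],"yaw":0},{"linear":[0,5,0],"yaw":0},{"linear":[0,5,0],"yaw":0},{"linear":[0,5,0],"yaw":0},{"linear":[0,5,0],"yaw":0},{"linear":[0,5,0],"yaw":0},{"linear":[0,5,0],"yaw":0},{"linear":[0,5,0],"yaw":0},{"linear":[0,5,0],"yaw":0},{"linear":[0,5,0],"yaw":0}]'
```

```text
t: 3.12
eef_pos: [0.4372, 0.1369, 0.1795]
ee_rot: [1.0, 0.007, 0.0, -0.0]
contact_force: [1.5, 0.1, -0.3]
grip_width: 0.0942
t: 4.38
eef_pos: [0.4444, -0.363, 0.1794]
ee_rot: [1.0, 0.007, 0.0, -0.0]
contact_force: [0.2, 0.8, 0.3]
grip_width: 0.0937
```

```bash
python3 -m jog '[{"linear":[-0.4,2.7,0],"yaw":0},{"linear":[0,0,4],"yaw":0},{"linear":[0,0,4],"yaw":0},{"linear":[0,0,4],"yaw":0},{"linear":[0,0,2.6],"yaw":0},{"linear":[0,0,0],"yaw":0}]'
python3 - <<'E'
from h import *
im=capture("side");cv2.imwrite("pics/s1.png",cv2.resize(im[200:480,280:600,::-1],None,fx=2,fy=2))
E
```

```text
t: 5.12
eef_pos: [0.4398, -0.388, 0.0321]
ee_rot: [1.0, 0.007, -0.001, -0.001]
contact_force: [0.6, -0.5, 0.1]
grip_width: 0.0941
```

View pics/s1.png

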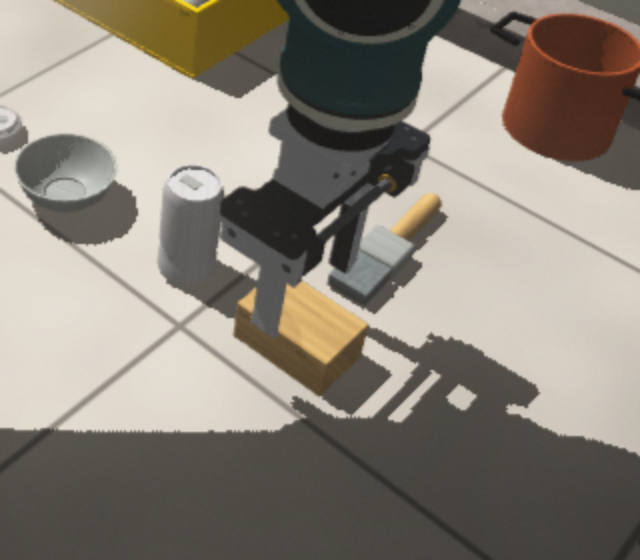

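```bash
python3 -m jog '[{"linear":[0.05,0.2,0],"yaw":0},{"linear":[0,0,0],"yaw":0},{"linear":[0,0,0.9],"yaw":0},{"linear":[0,0,0.9],"yaw":0},{"linear":[0,0,0],"yaw":0}]' -0.6 15
python3 -m jog '[{"linear":[0,0,0],"yaw":0},{"linear":[0,0,0],"yaw":0},{"linear":[0,0,0],"yaw":0},{"linear":[0,0,0],"yaw":0}]' 1 15
```

```text
t: 5.8
eef_pos: [0.4407, -0.3902, 0.0145]
ee_rot: [1.0, 0.007, -0.001, -0.0]
contact_force: [-0.8, 0.6, 0.0]
grip_width: 0.0751
t: 6.3
eef_pos: [0.4414, -0.3912, 0.0162]
ee_rot: [1.0, 0.007, 0.0, 0.001]
contact_force: [-1.8, 0.6, 9.2]
grip_width: 0.0387
```

```bash
python3 -m jog '[{"linear":[0,0,0],"yaw":0}]'; python3 - <<'E'
from h import *
print(state()['grip_width'],state()['eef_pos'],state()['contact_force'])
im=capture("side");cv2.imwrite("pics/s2.png",cv2.resize(im[270:420,340:500,::-1],None,fx=4,fy=4))
im=capture("top");cv2.imwrite("pics/t2.png",im[:,:,::-1])
E
```

```text
t: 6.42
eef_pos: [0.4415, -0.3912, 0.0162]
ee_rot: [1.0, 0.007, 0.001, 0.001]
contact_force: [-1.1, -0.3, 9.0]
grip_width: 0.0288
0.028821337652848476 [ 0.44146107 -0.39121253  0.01621433] [-1.12254526 -0.31928875  8.9805767 ]
```

View pics/s2.png

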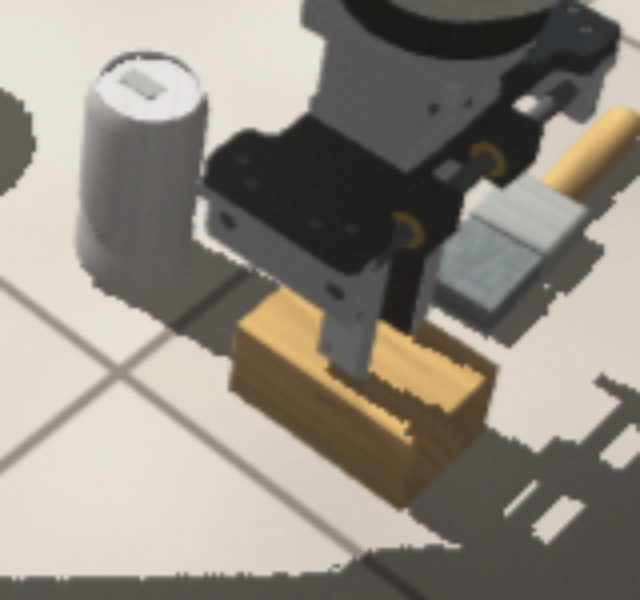

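View pics/t2.png

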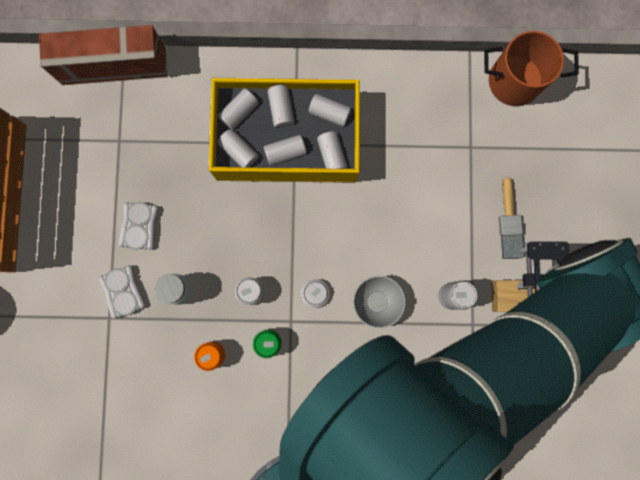

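```bash
python3 - <<'E'
from h import *
print("s1 tip seen (414,366):",[(z,proj('side',[.44-.052,-.388,z]).round()) for z in (.03,.04,.05,.06)])
print("s2 tip seen", uz((348,375),(340,270),4),[(z,proj('side',[.4415-.02,-.391,z]).round()) for z in (.016,.03,.04,.05,.06)])
E
```

```text
s1 tip seen (414,366): [(0.03, array([410., 377.])), (0.04, array([410., 373.])), (0.05, array([411., 369.])), (0.06, array([412., 365.]))]
s2 tip seen [426.625 363.375] [(0.016, array([423., 373.])), (0.03, array([424., 367.])), (0.04, array([425., 363.])), (0.05, array([426., 359.])), (0.06, array([426., 354.]))]
```

```bash
python3 -m jog '[{"linear":[0,0,-2],"yaw":0},{"linear":[0,0,0],"yaw":0},{"linear":[0,0,0],"yaw":0}]' 
python3 -m jog '[{"linear":[0,0,0],"yaw":0},{"linear":[0,0,0],"yaw":0},{"linear":[0,0,0],"yaw":0},{"linear":[0,0,0],"yaw":0}]' -0.6
python3 - <<'E'
from h import *
im=capture("side");cv2.imwrite("pics/s3.png",cv2.resize(im[270:420,340:500,::-1],None,fx=4,fy=4))
im=capture("top");cv2.imwrite("pics/t3.png",cv2.resize(im[220:340,440:600,::-1],None,fx=5,fy=5))
s=state();print(s['eef_pos'],s['grip_width'])
E
```

```text
t: 6.9
eef_pos: [0.4414, -0.3904, 0.0357]
ee_rot: [1.0, 0.007, 0.0, 0.0]
contact_force: [-0.2, 0.9, 0.0]
grip_width: 0.0006
t: 7.4
eef_pos: [0.4411, -0.3905, 0.0353]
ee_rot: [1.0, 0.007, -0.0, 0.0]
contact_force: [-0.2, 0.0, 0.9]
grip_width: 0.0367
[ 0.44114645 -0.39054246  0.03537385] 0.04518926298994812
```

View pics/s3.png

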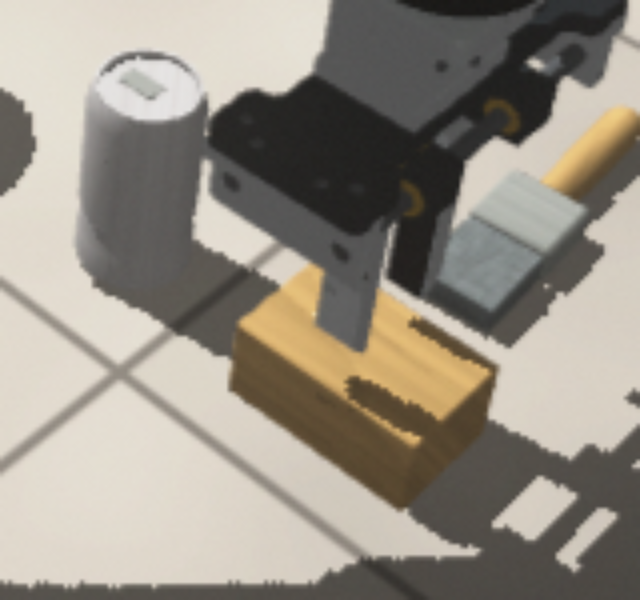

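View pics/t3.png

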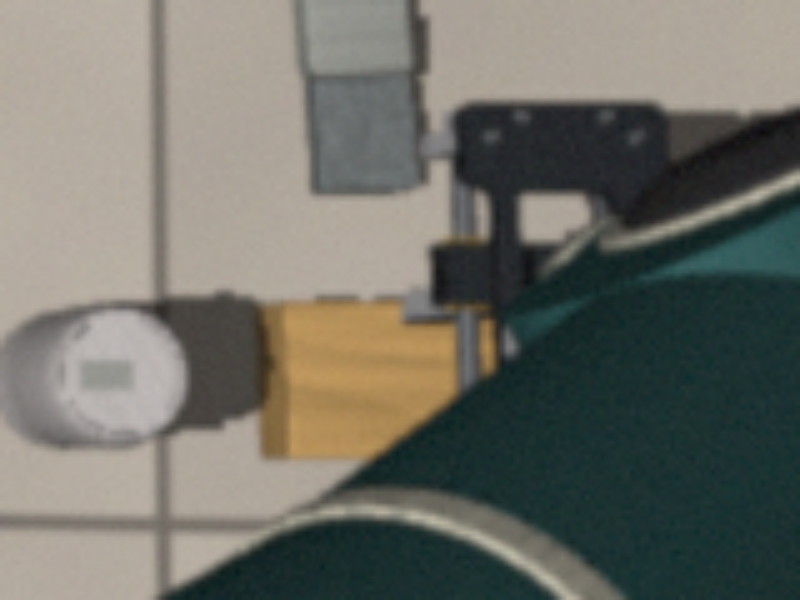

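```bash
python3 - <<'E'
from h import *
for z in (.035,.06): print(proj('top',[.4411+.0226,-.3825,z]), proj('side',[.4411-.0226-.012,-.3905,z]))
print(uz((405,322),(440,220),5), uz((342,345),(340,270),4))
# block top corners now
print([ray('top',uz(a,(440,220),5),.042) for a in [(288,303),(287,457)]])
E
python3 -m jog '[{"linear":[0,0,0],"yaw":0},{"linear":[0,0,0],"yaw":0},{"linear":[0,0,0],"yaw":0},{"linear":[0,0,0],"yaw":0}]' -0.6
```

```text
[515.18851843 284.1267021 ] [418.45875432 369.6289766 ]
[519.61495738 283.61914578] [420.35995149 359.24922435]
[520.6 284. ] [425.125 355.875]
[array([ 0.47023003, -0.34619075,  0.042     ]), array([ 0.41220124, -0.34488594,  0.042     ])]
t: 8.0
eef_pos: [0.4411, -0.3905, 0.0354]
ee_rot: [1.0, 0.007, -0.0, 0.0]
contact_force: [-0.7, 0.4, 0.2]
grip_width: 0.0751
```

```bash
python3 - <<'E'
from h import *
im=capture("side");cv2.imwrite("pics/s4.png",cv2.resize(im[250:400,370:530,::-1],None,fx=5,fy=5,interpolation=cv2.INTER_CUBIC))
X=[.4411,-.3905]
def pz(p): p=proj('side',p); return ((p-[370,250]+.5)*5-.5).round()
# body corners near end
for z in (.1,.11,.12,.13,.14): print(z,[pz([.4411-.0885,-.3905+s*.0375,z]) for s in (1,-1)],[pz([.4411+.0885,-.3905+s*.0375,z]) for s in (1,-1)])
print([(z,pz([.4411-.0376-.012,-.3905,z])) for z in (.05,.06)])
E
```

```text
0.1 [array([ 63., 484.]), array([260., 626.])] [array([402., 218.]), array([594., 332.])]
0.11 [array([ 66., 462.]), array([264., 604.])] [array([407., 197.]), array([600., 309.])]
0.12 [array([ 69., 439.]), array([269., 580.])] [array([411., 174.]), array([606., 287.])]
0.13 [array([ 71., 416.]), array([273., 557.])] [array([416., 152.]), array([612., 264.])]
0.14 [array([ 74., 392.]), array([278., 533.])] [array([421., 129.]), array([618., 241.])]
[(0.05, array([221., 594.])), (0.06, array([224., 573.]))]
```

View pics/s4.png

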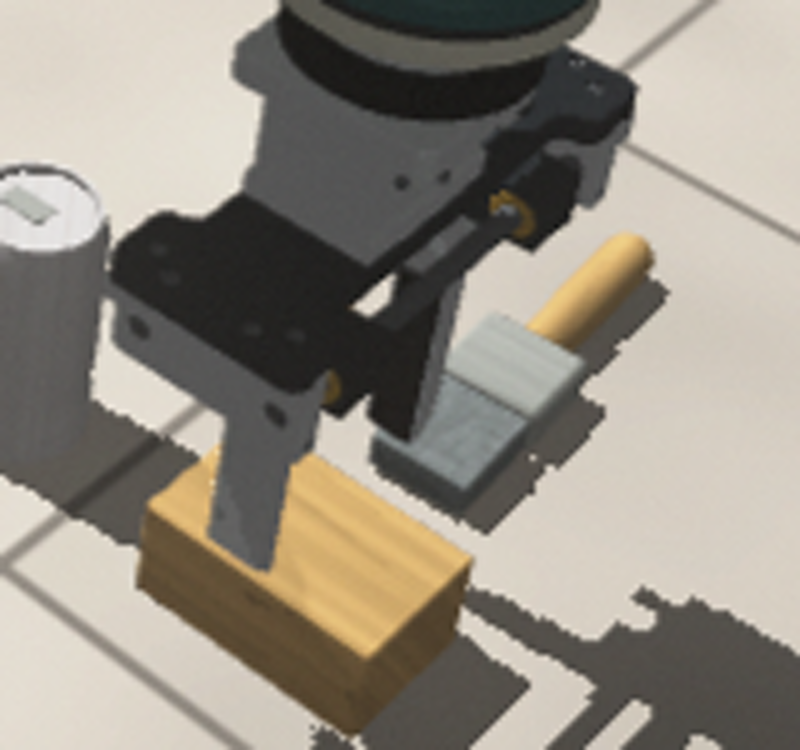

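```bash
python3 -m jog '[{"linear":[0,0,1.2],"yaw":0},{"linear":[0,0,1.2],"yaw":0},{"linear":[0,0,1.2],"yaw":0},{"linear":[0,0,0],"yaw":0},{"linear":[0,0,0],"yaw":0}]'
python3 -m jog '[{"linear":[0,0,0],"yaw":0},{"linear":[0,0,0],"yaw":0},{"linear":[0,0,0],"yaw":0},{"linear":[0,0,0],"yaw":0},{"linear":[0,0,0],"yaw":0}]' 1 15
```

```text
t: 8.68
eef_pos: [0.4411, -0.3907, -0.0005]
ee_rot: [1.0, 0.007, -0.0, 0.0]
contact_force: [-0.1, -0.2, 0.3]
grip_width: 0.0754
t: 9.3
eef_pos: [0.4414, -0.3907, -0.0003]
ee_rot: [1.0, 0.007, 0.0, 0.0]
contact_force: [-0.2, 1.0, 6.0]
grip_width: 0.0598
```

```bash
python3 -m jog '[{"linear":[0,0,-1],"yaw":0},{"linear":[0,0,-2],"yaw":0},{"linear":[0,0,-2],"yaw":0},{"linear":[0,0,0],"yaw":0}]' 1 25
python3 - <<'E'
from h import *
im=capture("side");cv2.imwrite("pics/s5.png",cv2.resize(im[250:400,350:510,::-1],None,fx=5,fy=5,interpolation=cv2.INTER_CUBIC))
E
```

```text
t: 9.8
eef_pos: [0.4421, -0.3912, 0.0516]
ee_rot: [1.0, 0.007, 0.001, 0.001]
contact_force: [0.1, 0.6, -1.7]
grip_width: 0.0598
```

View pics/s5.png

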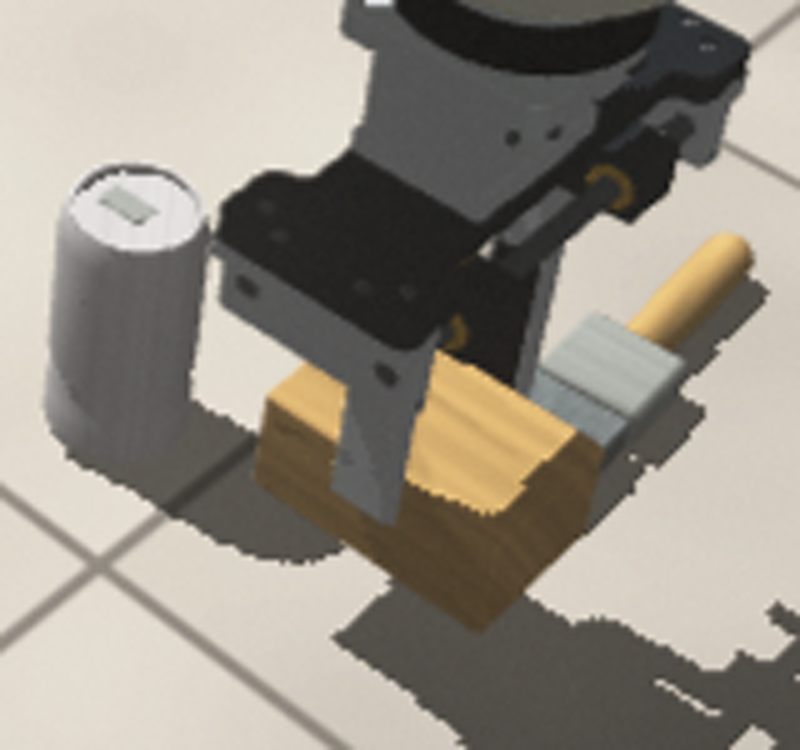

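```bash
python3 -m jog '[{"linear":[0,0,-3],"yaw":0},{"linear":[0,0,-4],"yaw":0},{"linear":[0,0,-3],"yaw":0}]'
python3 -m jog '[{"linear":[1,-3,0],"yaw":0},{"linear":[1.6,-5,0],"yaw":0},{"linear":[1.6,-5,0],"yaw":0},{"linear":[1.6,-5,0],"yaw":0},{"linear":[1.6,-5,0],"yaw":0},{"linear":[1.6,-5,0],"yaw":0},{"linear":[1.6,-5,0],"yaw":0},{"linear":[1.6,-5,0],"yaw":0},{"linear":[1.4,-4,0],"yaw":0},{"linear":[1,-2.8,0],"yaw":0.005}]'
python3 -m jog '[{"linear":[0,0,0],"yaw":0},{"linear":[0,0,0],"yaw":0}]'
```

```text
t: 10.22
eef_pos: [0.441, -0.3905, 0.1504]
ee_rot: [1.0, 0.007, -0.0, 0.0]
contact_force: [-0.9, -0.0, -0.7]
grip_width: 0.0598
t: 11.48
eef_pos: [0.5809, 0.0618, 0.1488]
ee_rot: [1.0, 0.005, -0.0, 0.0]
contact_force: [0.6, 0.1, -1.4]
grip_width: 0.06
t: 11.72
eef_pos: [0.5805, 0.0586, 0.1491]
ee_rot: [1.0, 0.004, -0.0, 0.0]
contact_force: [-0.5, -0.3, -1.9]
grip_width: 0.06
```

```bash
python3 -m jog '[{"linear":[0.15,0,3],"yaw":0},{"linear":[0,0,3],"yaw":0},{"linear":[0,0,3],"yaw":0},{"linear":[0,0,2],"yaw":0},{"linear":[0,0,1.5],"yaw":0},{"linear":[0,0,0],"yaw":0},{"linear":[0,0,0],"yaw":0}]'
python3 - <<'E'
from h import *
im=capture("side");cv2.imwrite("pics/s6.png",cv2.resize(im[100:280,240:450,::-1],None,fx=3.8,fy=3.8,interpolation=cv2.INTER_CUBIC))
im=capture("top");cv2.imwrite("pics/t6.png",cv2.resize(im[60:300,160:480,::-1],None,fx=2.5,fy=2.5,interpolation=cv2.INTER_CUBIC))
E
```

```text
t: 12.6
eef_pos: [0.5829, 0.0594, 0.0252]
ee_rot: [1.0, 0.004, 0.001, -0.0]
contact_force: [-0.3, 0.3, -1.1]
grip_width: 0.0598
```

View pics/s6.png

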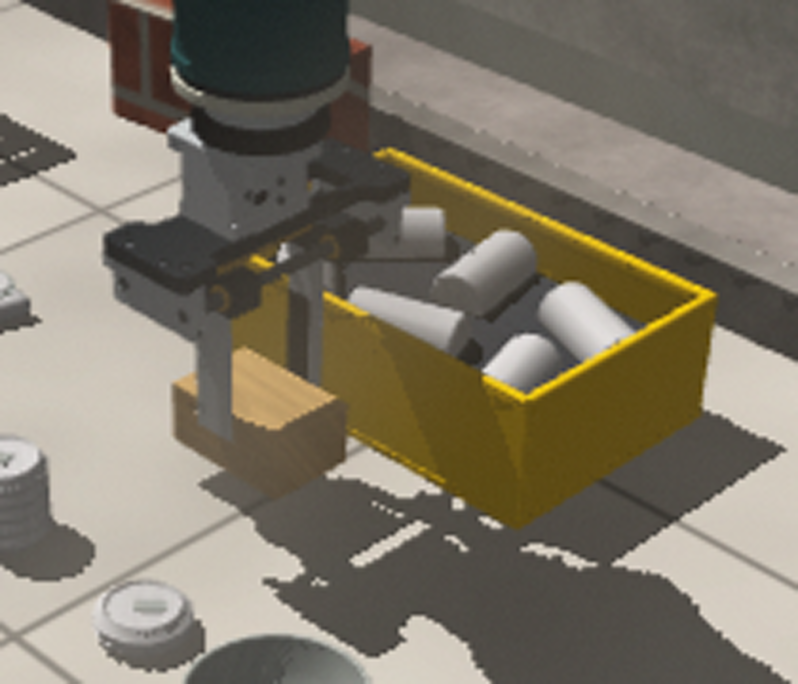

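View pics/t6.png

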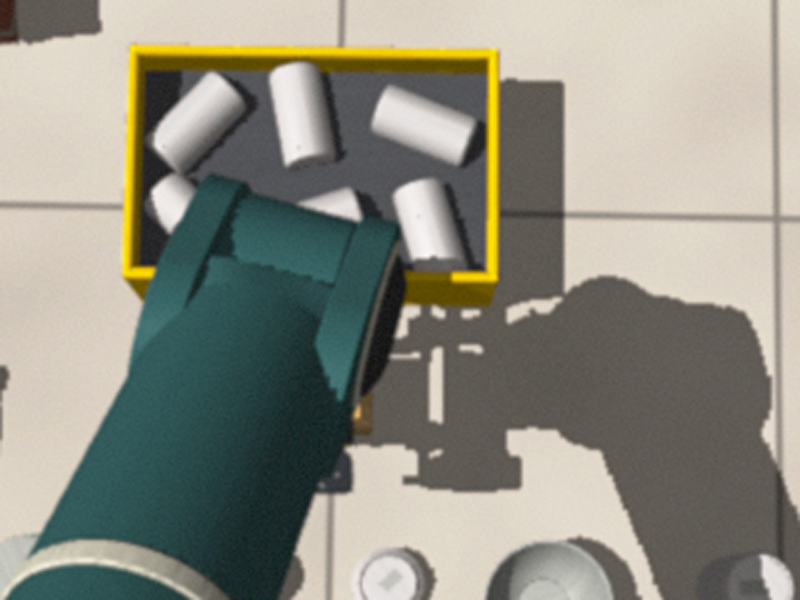

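```bash
python3 - <<'E'
from h import *
for x in (.655,.665,.672):
  for z in (.11,.12,.13,.14,.15,.16): print(x,z,((proj('side',[x,.022,z])-[240,100]+.5)*3.8).round())
E
python3 - <<'E'
import cv2
im=cv2.imread('pics/s6.png');cv2.imwrite('pics/s6b.png',cv2.resize(im[100:400,80:480],None,fx=2,fy=2))
E
```

```text
0.655 0.11 [395. 311.]
0.655 0.12 [395. 296.]
0.655 0.13 [396. 281.]
0.655 0.14 [397. 266.]
0.655 0.15 [398. 250.]
0.655 0.16 [398. 235.]
0.665 0.11 [407. 305.]
0.665 0.12 [407. 290.]
0.665 0.13 [408. 275.]
0.665 0.14 [409. 260.]
0.665 0.15 [410. 245.]
0.665 0.16 [410. 229.]
0.672 0.11 [415. 301.]
0.672 0.12 [416. 286.]
0.672 0.13 [416. 271.]
0.672 0.14 [417. 256.]
0.672 0.15 [418. 241.]
0.672 0.16 [419. 225.]
```

View pics/s6b.png

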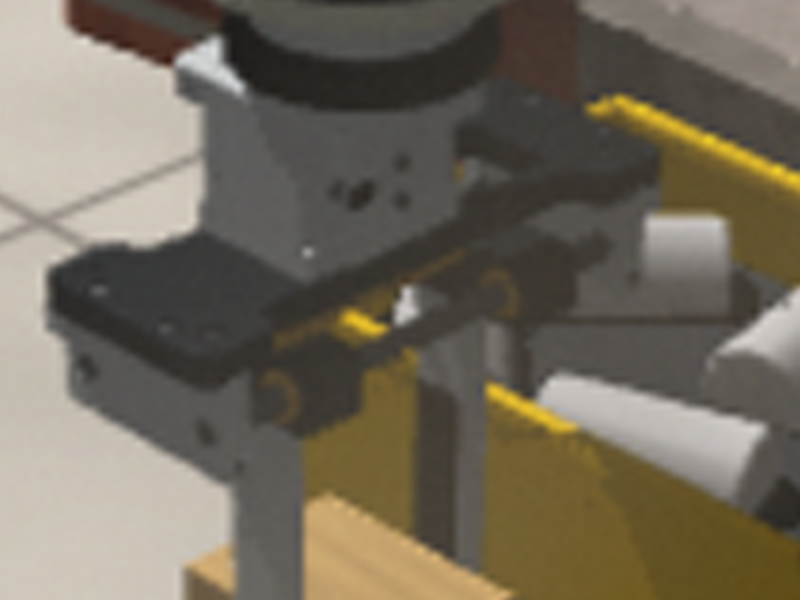

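```bash
python3 -m jog '[{"linear":[-0.1,0,1],"yaw":0},{"linear":[0,0,1],"yaw":0},{"linear":[0,0,0.4],"yaw":0},{"linear":[0,0,0.1],"yaw":0},{"linear":[0,0,0],"yaw":0}]'
```

```text
t: 13.32
eef_pos: [0.581, 0.0594, -0.0006]
ee_rot: [1.0, 0.004, -0.0, -0.0]
contact_force: [-5.1, -0.8, 8.2]
grip_width: 0.0596
```

```bash
python3 -m jog '[{"linear":[0,0,-0.1],"yaw":0},{"linear":[0,0,0],"yaw":0},{"linear":[0,0,0],"yaw":0},{"linear":[0,0,-0.5],"yaw":0},{"linear":[0,0,-2],"yaw":0},{"linear":[0,0,-4],"yaw":0},{"linear":[0,0,-4],"yaw":0},{"linear":[-4,4,-4],"yaw":0},{"linear":[-5,4,0],"yaw":0},{"linear":[-5,4,0],"yaw":0}]' -0.6
python3 - <<'E'
from h import *
im=capture("side");cv2.imwrite("pics/s7.png",im[:,:,::-1]);cv2.imwrite("pics/s7z.png",cv2.resize(im[130:250,260:420,::-1],None,fx=5,fy=5,interpolation=cv2.INTER_CUBIC))
im=capture("top");cv2.imwrite("pics/t7.png",im[:,:,::-1]);cv2.imwrite("pics/t7z.png",cv2.resize(im[130:280,200:400,::-1],None,fx=4,fy=4,interpolation=cv2.INTER_CUBIC))
E
```

```text
t: 14.58
eef_pos: [0.4475, -0.0571, 0.1425]
ee_rot: [1.0, 0.004, 0.001, -0.0]
contact_force: [0.8, -2.3, 1.8]
grip_width: 0.0756
```

View pics/s7z.png

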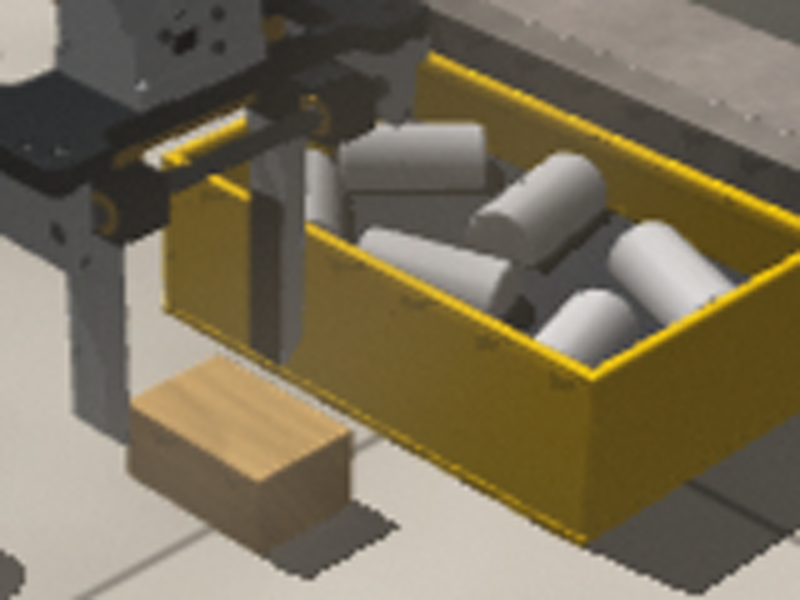

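View pics/t7z.png

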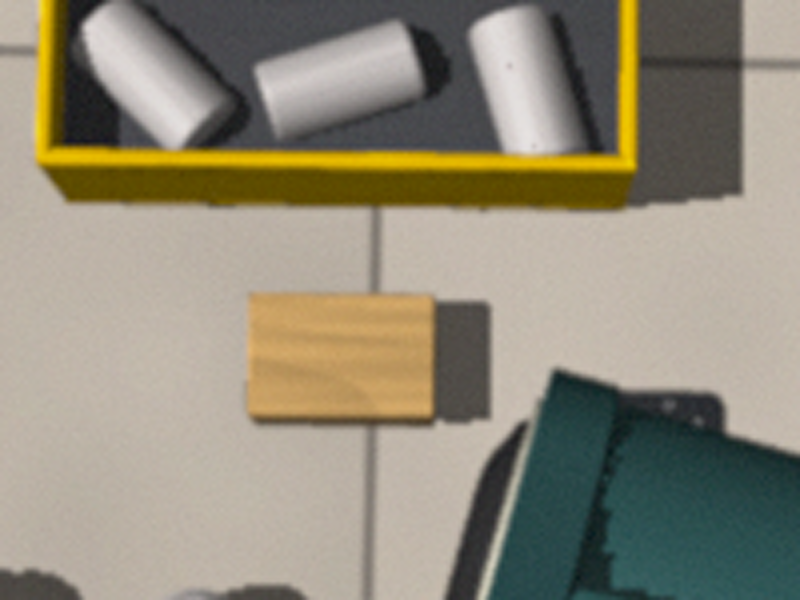

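```bash
python3 - <<'E'
from h import *
np.set_printoptions(precision=4,suppress=True)
T=[(248,294),(434,296),(434,416),(248,416)];S=[(218,354),(352,432),(262,482),(128,402)]
A=np.array([tri(uz(a,(200,130),4),uz(b,(260,130),5)) for a,b in zip(T,S)]);print(A,A.mean(0))
A=np.array([ray('top',uz(a,(200,130),4),.042) for a in T]);print(A,A.mean(0))
A=np.array([ray('side',uz(a,(260,130),5),.042) for a in S]);print(A,A.mean(0))
print('tub near top rim',[ray('top',uz(a,(200,130),4),.09) for a in [(38,163),(636,168)]], 'bottom',[ray('top',uz(a,(200,130),4),0.0) for a in [(68,200),(632,207)]])
print('side rim',[ray('side',uz(a,(260,130),5),.09) for a in [(592,376)]],'bottom',[ray('side',uz(a,(260,130),5),0) for a in [(165,307),(585,543)]])
E
```

```text
[[0.61   0.105  0.0406]
 [0.6105 0.0157 0.0403]
 [0.5526 0.0143 0.0412]
 [0.5513 0.103  0.0409]] [0.5811 0.0595 0.0407]
[[0.6103 0.1045 0.042 ]
 [0.6109 0.0151 0.042 ]
 [0.5528 0.014  0.042 ]
 [0.5512 0.1028 0.042 ]] [0.5813 0.0591 0.042 ]
[[0.6079 0.1037 0.042 ]
 [0.6077 0.0146 0.042 ]
 [0.5513 0.0138 0.042 ]
 [0.5502 0.1017 0.042 ]] [0.5793 0.0585 0.042 ]
tub near top rim [array([0.6617, 0.1988, 0.09  ]), array([ 0.6643, -0.0781,  0.09  ])] bottom [array([0.6635, 0.1998, 0.    ]), array([ 0.6651, -0.0824,  0.    ])]
side rim [array([ 0.6629, -0.0751,  0.09  ])] bottom [array([0.663 , 0.2038, 0.    ]), array([ 0.6662, -0.0771,  0.    ])]
```

```bash
python3 -m jog '[{"linear":[0,-3,0],"yaw":0},{"linear":[0,-2.6,0],"yaw":0},{"linear":[0,0,0],"yaw":0},{"linear":[0,0,0],"yaw":0}]'
```

```text
t: 15.18
eef_pos: [0.4484, -0.0004, 0.1421]
ee_rot: [1.0, 0.004, 0.0, -0.0]
contact_force: [-0.2, -0.2, -0.4]
grip_width: 0.0752
```

```bash
python3 -m jog '[{"linear":[-0.7,0,3],"yaw":0},{"linear":[0,0,4],"yaw":0},{"linear":[0,0,3],"yaw":0},{"linear":[0,0,2],"yaw":0},{"linear":[0,0,1],"yaw":0},{"linear":[0,0,0],"yaw":0},{"linear":[0,0,0],"yaw":0}]'
python3 - <<'E'
from h import *
im=capture("side");cv2.imwrite("pics/s8.png",cv2.resize(im[150:300,200:360,::-1],None,fx=5,fy=5,interpolation=cv2.INTER_CUBIC))
E
```

```text
t: 16.05
eef_pos: [0.4417, -0.0001, 0.0122]
ee_rot: [1.0, 0.004, 0.001, -0.0]
contact_force: [-0.4, 0.2, -0.3]
grip_width: 0.0751
```

View pics/s8.png

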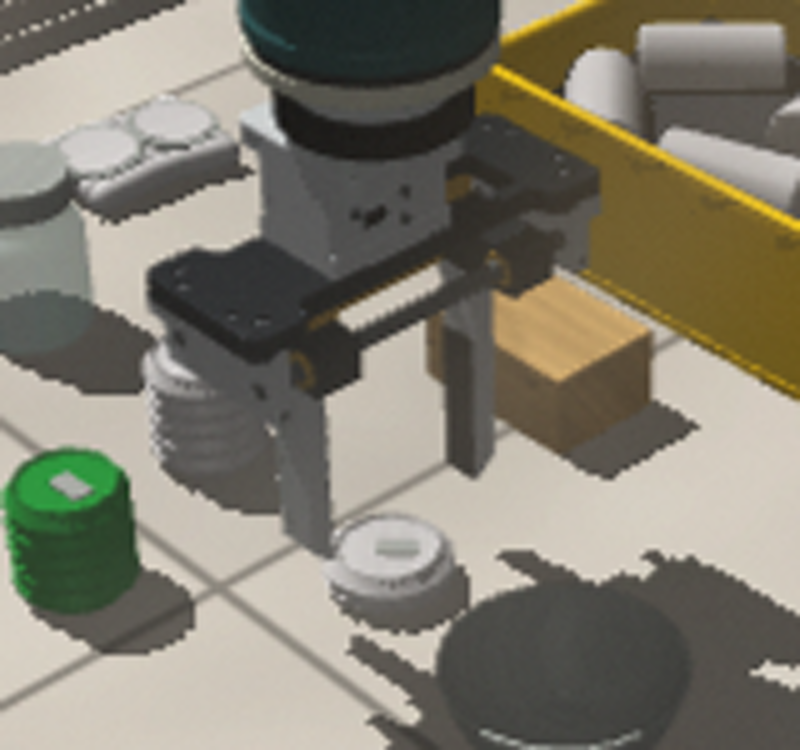

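```bash
python3 -m jog '[{"linear":[0,0,1.5],"yaw":0},{"linear":[0,0,1],"yaw":0},{"linear":[0,0,0.6],"yaw":0},{"linear":[0,0,0],"yaw":0},{"linear":[0,0,0],"yaw":0}]'
python3 -m jog '[{"linear":[0,0,0],"yaw":0},{"linear":[0,0,0],"yaw":0},{"linear":[0,0,0],"yaw":0},{"linear":[0,0,0],"yaw":0},{"linear":[0,0,0],"yaw":0}]' 1 8
```

```text
t: 16.73
eef_pos: [0.4413, -0.0001, -0.0194]
ee_rot: [1.0, 0.004, 0.0, 0.0]
contact_force: [0.9, 1.4, 0.5]
grip_width: 0.0753
t: 17.35
eef_pos: [0.4413, 0.0001, -0.0194]
ee_rot: [1.0, 0.004, 0.0, -0.0]
contact_force: [-1.4, 0.1, 5.8]
grip_width: 0.0559
```

```bash
python3 -m jog '[{"linear":[0,0,-1],"yaw":0},{"linear":[0,0,-3],"yaw":0},{"linear":[0,0,-3],"yaw":0},{"linear":[0,0,-3],"yaw":0},{"linear":[3,-1.5,0],"yaw":0},{"linear":[4,-2,0],"yaw":0},{"linear":[4,-1.3,0],"yaw":0},{"linear":[3,-1,0],"yaw":0},{"linear":[0,0,0],"yaw":0},{"linear":[0,0,0],"yaw":0}]'
python3 - <<'E'
from h import *
im=capture("side");cv2.imwrite("pics/s9.png",cv2.resize(im[100:250,240:400,::-1],None,fx=5,fy=5,interpolation=cv2.INTER_CUBIC))
E
```

```text
t: 18.6
eef_pos: [0.5801, 0.0588, 0.0807]
ee_rot: [1.0, 0.004, -0.0, 0.0]
contact_force: [-0.4, -0.3, -0.6]
grip_width: 0.056
```

View pics/s9.png

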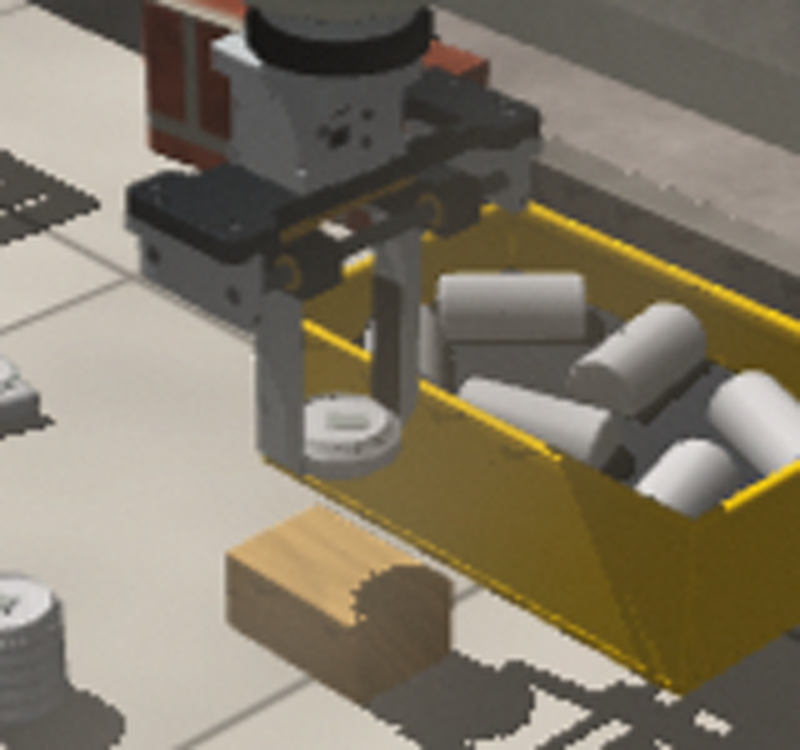

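```bash
python3 -m jog '[{"linear":[0.1,-0.1,2],"yaw":0},{"linear":[0,0,2],"yaw":0},{"linear":[0,0,1],"yaw":0},{"linear":[0,0,0.5],"yaw":0},{"linear":[0,0,0.25],"yaw":0},{"linear":[0,0,0],"yaw":0},{"linear":[0,0,0],"yaw":0}]'
```

```text
t: 19.52
eef_pos: [0.5819, 0.0604, 0.0233]
ee_rot: [1.0, 0.005, 0.0, -0.0]
contact_force: [-0.2, -0.7, 0.0]
grip_width: 0.0557
```

```bash
python3 -m jog '[{"linear":[-0.08,0.08,0],"yaw":0},{"linear":[0,0,0.1],"yaw":0},{"linear":[0,0,0],"yaw":0}]'
python3 -m jog '[{"linear":[0,0,0],"yaw":0},{"linear":[0,0,0],"yaw":0},{"linear":[0,0,0],"yaw":0}]' -0.6
```

```text
t: 19.9
eef_pos: [0.581, 0.0594, 0.0223]
ee_rot: [1.0, 0.004, 0.0, -0.0]
contact_force: [-1.3, 0.0, 5.6]
grip_width: 0.0557
t: 20.27
eef_pos: [0.5809, 0.0595, 0.0219]
ee_rot: [1.0, 0.005, 0.0, 0.0]
contact_force: [-0.2, 1.0, 0.1]
grip_width: 0.0751
```

```bash
python3 -m jog '[{"linear":[0,0,-1],"yaw":0},{"linear":[0,0,-3.8],"yaw":0},{"linear":[0,0,-4],"yaw":0},{"linear":[0,0,-4],"yaw":0},{"linear":[-3.4,4,0],"yaw":0},{"linear":[-4,5,0],"yaw":0},{"linear":[-4,5,0],"yaw":0},{"linear":[-3,5,0],"yaw":0},{"linear":[0,5,0],"yaw":0},{"linear":[0,5,0],"yaw":0}]' -1
python3 -m jog '[{"linear":[0,3.6,0],"yaw":0},{"linear":[0,0,0],"yaw":0},{"linear":[0,0,0],"yaw":0},{"linear":[0,0,0],"yaw":0}]'
python3 - <<'E'
from h import *
im=capture("side");cv2.imwrite("pics/s10.png",im[:,:,::-1])
im=capture("top");cv2.imwrite("pics/t10z.png",cv2.resize(im[180:340,200:480,::-1],None,fx=2.85,fy=2.85,interpolation=cv2.INTER_CUBIC))
E
```

```text
t: 21.52
eef_pos: [0.4414, -0.2307, 0.1509]
ee_rot: [1.0, 0.005, 0.001, -0.0]
contact_force: [1.9, 1.1, 0.2]
grip_width: 0.094
t: 22.02
eef_pos: [0.442, -0.2643, 0.1502]
ee_rot: [1.0, 0.005, 0.0, -0.0]
contact_force: [0.9, 0.7, 0.4]
grip_width: 0.0937
```

View pics/s10.png

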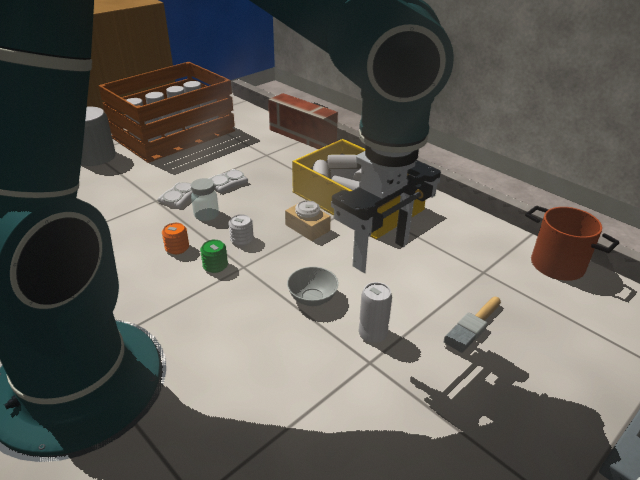

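View pics/t10z.png

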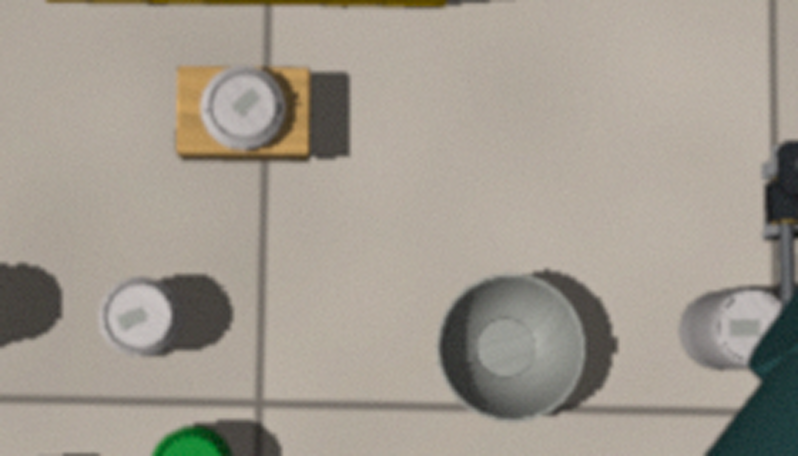

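```bash
python3 -m jog '[{"linear":[-0.2,0.33,0],"yaw":0},{"linear":[0,0,3],"yaw":0},{"linear":[0,0,3],"yaw":0},{"linear":[0,0,3],"yaw":0},{"linear":[0,0,2],"yaw":0},{"linear":[0,0,1.1],"yaw":0},{"linear":[0,0,0],"yaw":0},{"linear":[0,0,0],"yaw":0}]'
python3 -m jog '[{"linear":[0,0,0],"yaw":0},{"linear":[0,0,0],"yaw":0},{"linear":[0,0,0],"yaw":0},{"linear":[0,0,0],"yaw":0},{"linear":[0,0,0],"yaw":0},{"linear":[0,0,0],"yaw":0}]' 1 6
```

```text
t: 23.12
eef_pos: [0.4402, -0.269, 0.0297]
ee_rot: [1.0, 0.004, 0.001, 0.0]
contact_force: [0.5, 0.1, 0.8]
grip_width: 0.0942
t: 23.88
eef_pos: [0.4398, -0.2687, 0.029]
ee_rot: [1.0, 0.005, 0.0, 0.0]
contact_force: [-0.3, 0.4, 0.2]
grip_width: 0.0526
```

```bash
python3 -m jog '[{"linear":[0,0,-1],"yaw":0},{"linear":[0,0,-3],"yaw":0},{"linear":[0,0,-4],"yaw":0},{"linear":[0,0,-3],"yaw":0},{"linear":[0,0,0],"yaw":0}]'
python3 -m jog '[{"linear":[1,-3,0],"yaw":0},{"linear":[1.5,-4.5,0],"yaw":0},{"linear":[1.5,-5,0],"yaw":0},{"linear":[1.5,-5,0],"yaw":0},{"linear":[1.5,-5,0],"yaw":0},{"linear":[1.5,-5,0],"yaw":0},{"linear":[1.5,-5,0],"yaw":0},{"linear":[1.9,-4.5,0],"yaw":0},{"linear":[1.5,-3.7,0],"yaw":0},{"linear":[1,-2,0],"yaw":0}]'
python3 -m jog '[{"linear":[0,0,0],"yaw":0},{"linear":[0,0,0],"yaw":0}]'
python3 - <<'E'
from h import *
im=capture("side");cv2.imwrite("pics/s11.png",im[:,:,::-1])
E
```

```text
t: 24.5
eef_pos: [0.4408, -0.2692, 0.1412]
ee_rot: [1.0, 0.005, 0.002, 0.0]
contact_force: [0.9, 0.8, -0.2]
grip_width: 0.053
t: 25.75
eef_pos: [0.5798, 0.1613, 0.1381]
ee_rot: [1.0, 0.005, -0.001, 0.0]
contact_force: [0.1, -0.8, -0.8]
grip_width: 0.053
t: 26.0
eef_pos: [0.5797, 0.1578, 0.1389]
ee_rot: [1.0, 0.004, -0.0, 0.0]
contact_force: [0.3, 0.1, 0.1]
grip_width: 0.0525
```

View pics/s11.png

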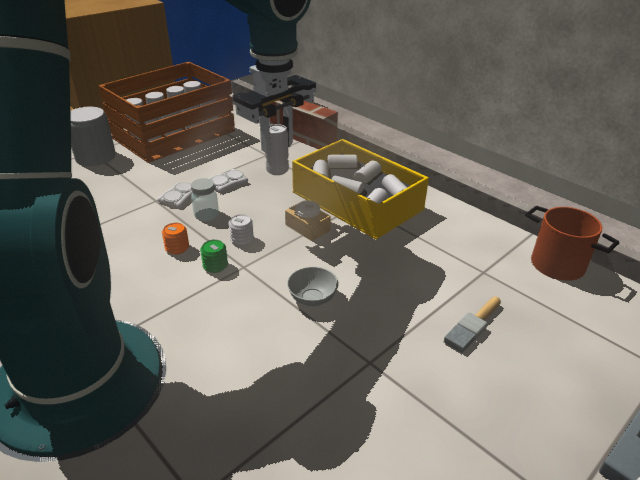

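```bash
python3 -m jog '[{"linear":[0.05,-0.2,2],"yaw":0},{"linear":[0,0,3],"yaw":0},{"linear":[0,0,3],"yaw":0},{"linear":[0,0,1.5],"yaw":0},{"linear":[0,0,0.7],"yaw":0},{"linear":[0,0,0.5],"yaw":0},{"linear":[0,0,0],"yaw":0},{"linear":[0,0,0],"yaw":0}]'
```

```text
t: 27.05
eef_pos: [0.5807, 0.1617, 0.0325]
ee_rot: [1.0, 0.005, 0.0, -0.0]
contact_force: [-0.8, 0.0, -0.3]
grip_width: 0.0531
```

```bash
python3 -m jog '[{"linear":[0,0.15,0],"yaw":0},{"linear":[0,0,0.2],"yaw":0},{"linear":[0,0,0.12],"yaw":0},{"linear":[0,0,0],"yaw":0}]'
```

```text
t: 27.55
eef_pos: [0.5803, 0.1601, 0.0287]
ee_rot: [1.0, 0.005, -0.0, 0.0]
contact_force: [-0.6, -1.0, 1.4]
grip_width: 0.0525
```

```bash
python3 -m jog '[{"linear":[0,0,0],"yaw":0},{"linear":[0,0,0],"yaw":0},{"linear":[0,0,0],"yaw":0},{"linear":[0,0,0],"yaw":0},{"linear":[0,0,-1],"yaw":0},{"linear":[0,0,-4],"yaw":0},{"linear":[0,0,-4],"yaw":0},{"linear":[0,0,-3],"yaw":0},{"linear":[0,0,0],"yaw":0}]' -1
python3 -m jog '[{"linear":[-3,0,0],"yaw":0},{"linear":[-4,2,0],"yaw":0},{"linear":[-4,1.6,0],"yaw":0},{"linear":[-2.8,0,0],"yaw":0},{"linear":[0,0,0],"yaw":0},{"linear":[0,0,0],"yaw":0}]'
python3 - <<'E'
from h import *
im=capture("side");cv2.imwrite("pics/s12.png",cv2.resize(im[80:320,140:460,::-1],None,fx=2.5,fy=2.5,interpolation=cv2.INTER_CUBIC))
im=capture("top");cv2.imwrite("pics/t12.png",cv2.resize(im[60:360,140:540,::-1],None,fx=2,fy=2,interpolation=cv2.INTER_CUBIC))
E
```

```text
t: 28.68
eef_pos: [0.5816, 0.1603, 0.1515]
ee_rot: [1.0, 0.004, 0.002, -0.001]
contact_force: [-0.2, -0.0, -0.5]
grip_width: 0.0938
t: 29.42
eef_pos: [0.4432, 0.1231, 0.1489]
ee_rot: [1.0, 0.005, 0.0, -0.0]
contact_force: [0.1, -0.4, 0.8]
grip_width: 0.0942
```

View pics/s12.png

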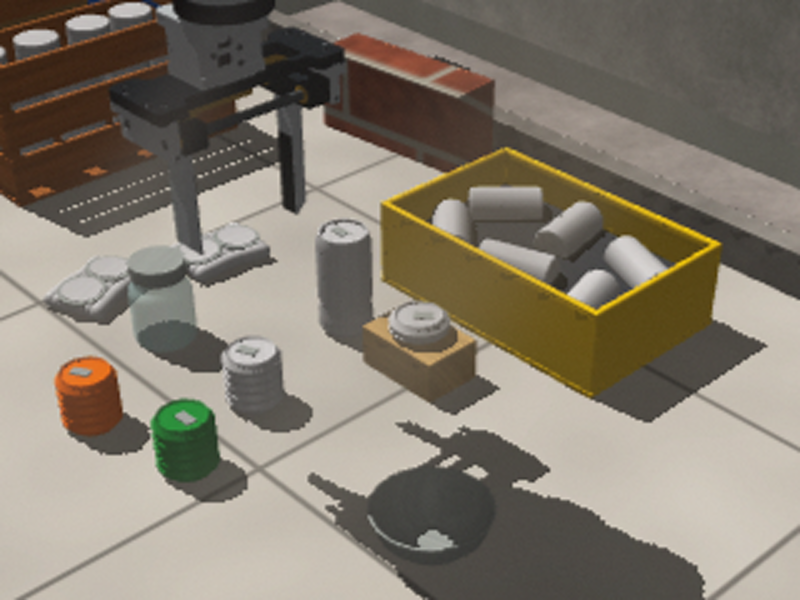

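View pics/t12.png

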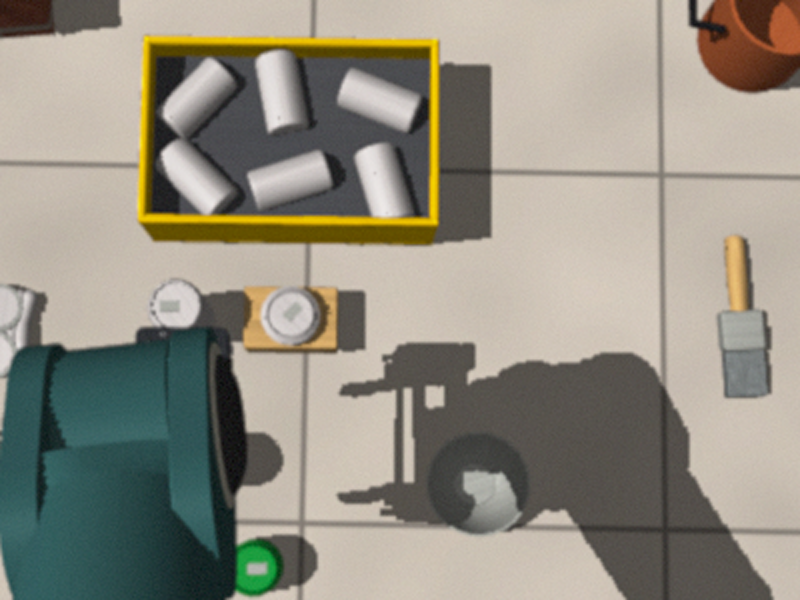

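```bash
python3 -m jog '[{"linear":[-0.05,-0.1,3],"yaw":0},{"linear":[0,0,4],"yaw":0},{"linear":[0,0,4],"yaw":0},{"linear":[0,0,2.5],"yaw":0},{"linear":[0,0,1.3],"yaw":0},{"linear":[0,0,0.5],"yaw":0},{"linear":[0,0,0],"yaw":0},{"linear":[0,0,0],"yaw":0}]'
python3 -m jog '[{"linear":[0,0,0],"yaw":0},{"linear":[0,0,0],"yaw":0},{"linear":[0,0,0],"yaw":0},{"linear":[0,0,0],"yaw":0},{"linear":[0,0,0],"yaw":0},{"linear":[0,0,0],"yaw":0}]' 1 6
```

```text
t: 30.52
eef_pos: [0.4427, 0.1241, -0.0035]
ee_rot: [1.0, 0.005, 0.001, -0.0]
contact_force: [0.5, 0.2, -0.3]
grip_width: 0.0938
t: 31.28
eef_pos: [0.4422, 0.1238, -0.0042]
ee_rot: [1.0, 0.005, -0.0, 0.0]
contact_force: [-0.4, 0.4, 0.9]
grip_width: 0.053
```

```bash
python3 -m jog '[{"linear":[0,0,-1],"yaw":0},{"linear":[0,0,-3],"yaw":0},{"linear":[0,0,-4],"yaw":0},{"linear":[0,0,-3],"yaw":0},{"linear":[2,3,0],"yaw":0},{"linear":[4,4,0],"yaw":0},{"linear":[4,4,0],"yaw":0},{"linear":[2.8,3.7,0],"yaw":0},{"linear":[1,2,0],"yaw":0},{"linear":[0,0,0],"yaw":0}]'
python3 -m jog '[{"linear":[0,0,0],"yaw":0},{"linear":[0,0,0],"yaw":0}]'
python3 - <<'E'
from h import *
im=capture("side");cv2.imwrite("pics/s13.png",cv2.resize(im[80:320,140:460,::-1],None,fx=2.5,fy=2.5,interpolation=cv2.INTER_CUBIC))
E
```

```text
t: 32.52
eef_pos: [0.5819, -0.0439, 0.1062]
ee_rot: [1.0, 0.003, 0.0, 0.001]
contact_force: [-0.3, -0.1, -0.0]
grip_width: 0.0529
t: 32.78
eef_pos: [0.5814, -0.0407, 0.106]
ee_rot: [1.0, 0.005, -0.0, -0.0]
contact_force: [-0.4, 0.6, -0.7]
grip_width: 0.053
```

View pics/s13.png

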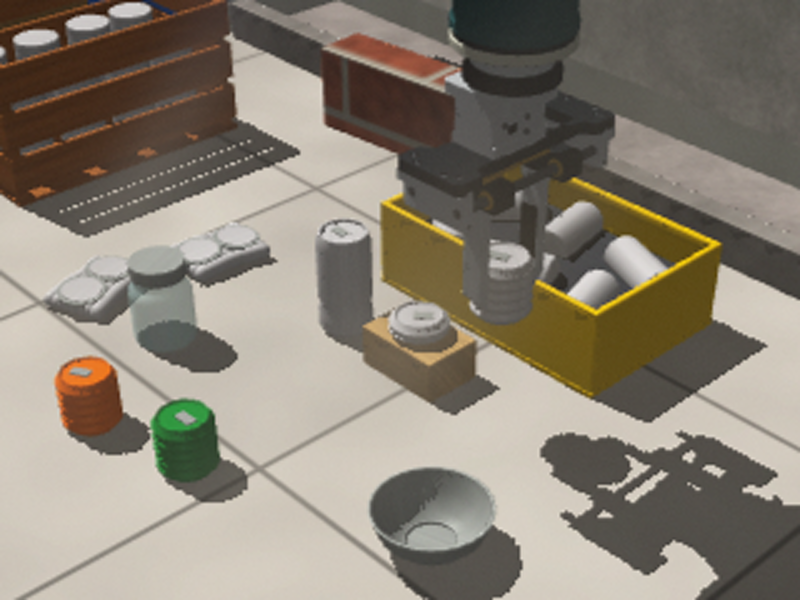

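```bash
python3 -m jog '[{"linear":[0,0.15,2],"yaw":0},{"linear":[0,0,3],"yaw":0},{"linear":[0,0,3],"yaw":0},{"linear":[0,0,1.5],"yaw":0},{"linear":[0,0,0.9],"yaw":0},{"linear":[0,0,0],"yaw":0},{"linear":[0,0,0],"yaw":0}]'
```

```text
t: 33.7
eef_pos: [0.5822, -0.0434, 0.0025]
ee_rot: [1.0, 0.005, 0.001, -0.0]
contact_force: [-0.3, 0.5, -0.5]
grip_width: 0.0528
```

```bash
python3 -m jog '[{"linear":[0,-0.1,0.3],"yaw":0},{"linear":[0,0,0.3],"yaw":0},{"linear":[0,0,0.1],"yaw":0},{"linear":[0,0,0],"yaw":0}]'
python3 -m jog '[{"linear":[0,0,0],"yaw":0},{"linear":[0,0,0],"yaw":0},{"linear":[0,0,0],"yaw":0},{"linear":[0,0,0],"yaw":0},{"linear":[0,0,-1],"yaw":0},{"linear":[0,0,-4],"yaw":0},{"linear":[0,0,-4],"yaw":0},{"linear":[0,0,-4],"yaw":0},{"linear":[0,0,0],"yaw":0}]' -0.6
python3 -m jog '[{"linear":[-3,3,0],"yaw":0},{"linear":[-5,5,0],"yaw":0},{"linear":[-5,5,0],"yaw":0},{"linear":[0,5,0],"yaw":0},{"linear":[0,5,0],"yaw":0},{"linear":[0,3,0],"yaw":0},{"linear":[0,0,0],"yaw":0},{"linear":[0,0,0],"yaw":0}]'
python3 - <<'E'
from h import *
im=capture("side");cv2.imwrite("pics/s14.png",im[:,:,::-1]);cv2.imwrite("pics/s14z.png",cv2.resize(im[130:280,240:400,::-1],None,fx=5,fy=5,interpolation=cv2.INTER_CUBIC))
im=capture("top");cv2.imwrite("pics/t14.png",im[:,:,::-1]);cv2.imwrite("pics/t14z.png",cv2.resize(im[130:280,200:400,::-1],None,fx=4,fy=4,interpolation=cv2.INTER_CUBIC))
E
```

```text
t: 34.2
eef_pos: [0.5819, -0.0424, -0.005]
ee_rot: [1.0, 0.005, 0.0, -0.0]
contact_force: [-1.4, 0.6, 4.1]
grip_width: 0.0528
t: 35.33
eef_pos: [0.5832, -0.0426, 0.128]
ee_rot: [1.0, 0.004, 0.002, -0.0]
contact_force: [-0.3, -0.3, -0.7]
grip_width: 0.0751
t: 36.33
eef_pos: [0.4654, -0.2912, 0.1244]
ee_rot: [1.0, 0.005, -0.0, -0.0]
contact_force: [0.1, 0.3, 0.5]
grip_width: 0.0758
```

View pics/s14z.png

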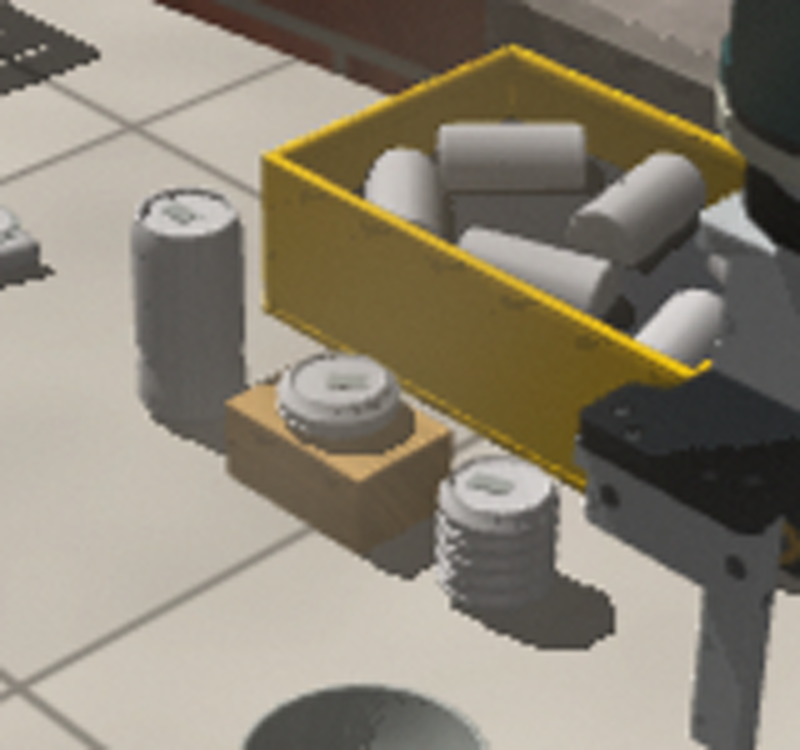

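View pics/t14z.png

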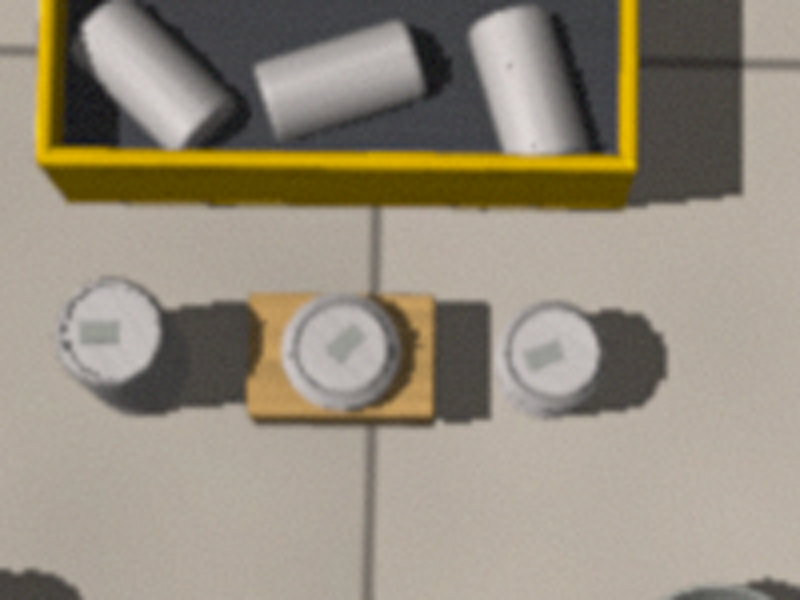

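View pics/t14.png

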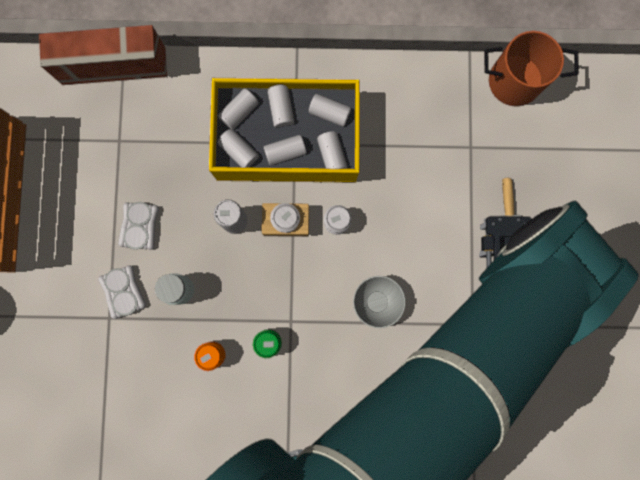

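```bash
python3 - <<'E'
from h import *
np.set_printoptions(precision=4,suppress=True)
o=(200,130);os=(240,130)
for n,a,b,z in [("tall",(112,328),(188,214),.105),("flat",(345,346),(342,381),.062),("half",(551,350),(498,489),.055)]:
    A=uz(a,o,4);Bp=uz(b,os,5);print(n,tri(A,Bp),ray('top',A,z),ray('side',Bp,z))
T=[(248,294),(434,296),(434,416),(248,416)]
A=np.array([ray('top',uz(a,o,4),.042) for a in T]);print(A.mean(0))
# bystander shift
i=cv2.imread('pics/top0.png').astype(int);j=cv2.imread('pics/t14.png').astype(int)
for n,(x,y) in dict(bowl=(379,301),green=(267,344),orange=(209,356),jar=(171,289),sa=(139,226),sb=(123,292)).items():
    d=abs(i-j)[y-22:y+22,x-22:x+22].mean();print(n,round(d,2))
E
```

```text
tall [0.5817 0.1608 0.1034] [0.5827 0.1597 0.105 ] [0.5784 0.1597 0.105 ]
flat [0.582  0.0571 0.0607] [0.5828 0.0562 0.062 ] [0.5792 0.0565 0.062 ]
half [ 0.5832 -0.0402  0.051 ] [ 0.5837 -0.041   0.055 ] [ 0.5776 -0.0432  0.055 ]
[0.5813 0.0591 0.042 ]
bowl 11.66
green 12.25
orange 16.28
jar 13.65
sa 14.77
sb 15.06
```

```bash
python3 -c "
from cell import *
print(job_done()); print(state()['t'])"
```

```text
the job is handed in; nothing more can be done
None
the job is handed in; nothing more can be done
```

I set the row out in the order asked (block, flat can, tall can, half-crushed can) and handed it in at about 36 s, with the arm clear of everything.

| Item | Last measured position (x, y in m) | Result |
|---|---|---|
| Block | (0.581, 0.059) | Parallel to the tub within a few mrad, gap about 52 mm, centred on the tub within about 1 mm |
| Flat can | (0.582, 0.057) | Lying on the block, about 2 mm off its middle in y |
| Tall can (left) | (0.582, 0.160) | Upright, about 30 mm clear of the block |
| Half-crushed can (right) | (0.582, -0.042) | Upright, about 30 mm clear of the block |

**Camera disagreement:** the top and side views differ by 3–6 mm in x for the can tops. That is more than the stated 2 mm calibration, so the can positions carry that uncertainty in x.

**First grasp failed:** the fingertips were about 26 mm higher than the reported TCP. On the first attempt they closed on top of the block, pressing with about 9 N, without moving it. I corrected for this offset on every later grasp.

**Bystanders:** the bowl, jar, squashed cans and green and orange look-alikes stand where they were by eye in the last top picture. A pixel-difference check was inconclusive, because it showed a similar difference for every one of them. In the last picture the arm partly hid the brush. It was unmoved in an earlier picture, and I did not work near it after that.

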